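Pin the pasta roller's sprung tension wheel

TASK

Lock the pasta roller's sprung red tension wheel for cleaning: take the yellow-headed locking pin from its wooden rest, put it into the hole in the wheel, and with the pin as a handle turn the wheel anticlockwise (seen from above) against its spring, feeling with light pressure until the pin can drop into the locking hole somewhere underneath; seat it fully home and let go. Never push or press the pin hard, do not let the wheel snap back, and leave the tin, bowl, lemon and brush where they are.

Things in the scene. Friction and masses are not known exactly. Their poses are not given: they have to be found in the camera images.
- roller: Pasta roller, fixed to the worktop: grey housing 210 x 200 mm, its top at 45 mm height, and a white roller head at the back (own +x; two steel rollers, up to 113 mm high, reaching 175 mm behind the origin). Origin on the worktop directly under the wheel's axis; z up; its front looks along its own -x.
- plate_top (a point): Point on the wheel's axis, at the top face of the aluminium locking plate under the wheel (61 mm height). The plate has one locking hole, 12 mm wide, 1.5 mm chamfer, 16 mm deep, 55 mm from the axis. The wheel's hole comes over it at an unreported wheel angle between 0.70 and 1.20 rad, different each time (hidden under the wheel's solid web). Elsewhere under the hole's path it is flat.
- wheel_axis (a point): Point on the upright axis of the red wheel, at the height of the wheel's upper face (71 mm over the worktop).
- wheel_hole (a point): Centre of the hole in the red wheel, at the upper face (71 mm height), 55 mm from the axis; moves with the wheel. The hole is 13 mm wide with a 2 mm chamfer, upright through a lug 8 mm thick; the locking plate lies 2 mm below the lug. The wheel is 180 mm across, flat on top of the housing, with spokes and a web; its hub stands to 81 mm height.
- wheel (a joint): Angle of the sprung wheel, rad: 0 at its rest stop, growing as the wheel turns anticlockwise seen from above, to a hard stop at 1.45. The spring drives it back towards 0: about 0.12 N m at rest and 0.2 N m more per radian (2 to 7 N at the hole).
- pin: Loose locking pin, some 60 g, upright in its rest at the start. Origin at the shank's lower end, z up to the head. Steel shank 10 mm thick, 22 mm long, foot chamfered; collar 20 mm across (22 to 26 mm up); yellow head 20 x 20 mm square (26 to 62 mm up; flats along the pin's x and y). Standing on the plate its lower end is at 61 mm height, fully home at 49 mm, collar on the wheel.
- pin_grip (a point): Place to grip the pin: middle of the yellow head, 46 mm above the pin's lower end. Under the spring's side load the pin does not drop in by its weight alone: it needs a light push of some 5 to 10 N.
- pin_rest: Fixed wooden block 50 x 50 x 30 mm with a 13 mm hole in which the pin stands upright, collar on the block, its flats parallel to the block's sides; origin at the centre of its underside.
- tin: Loose tin, 76 mm across, 110 mm high; origin at the centre of its underside. Leave alone.
- bowl: Loose white bowl, 115 mm across, 51 mm high; origin at the centre of its underside. Leave alone.
- lemon: Loose lemon, 78 x 55 x 56 mm; origin at its underside. Leave alone.
- brush: Loose green washing-up brush, 269 mm long, 62 mm high; origin at its underside. Leave alone.

How it is judged (in metres and radians):
On the way, in this order (a step that is already met when the one before it is completed fails the run):
1. the pin's foot is in the wheel's hole, wheel still near rest (horizontal distance between pin and wheel_hole below 0.006 m and z of pin in the frame of roller below 0.067 m and value of joint wheel below 0.4 rad), for 0.1 s.
2. the wheel is turned against its spring by more than 0.6 rad with the pin in its hole (horizontal distance between pin and wheel_hole below 0.006 m and z of pin in the frame of roller below 0.067 m and value of joint wheel above 0.6 rad), for 0.1 s.
At the end, for the whole second after the job is handed in: The pin is in the wheel's hole (within 5 mm of its centre), upright within 0.2 rad, its lower end less than 52.5 mm above the worktop (collar down on the wheel to within 3.5 mm, possible only in the locking hole); the wheel stays locked at more than 0.6 rad; the pin is at rest and released (horizontal distance between pin and wheel_hole below 0.005 m and z of pin in the frame of roller between 0.044 and 0.0525 m and angle between pin's own z axis and vertical below 0.2 rad and value of joint wheel above 0.6 rad and linear speed of pin below 0.02 m/s and contact force between pin and the fingers below 0.1 N); the robot touches nothing.
It fails at once if the pin is pushed or pressed against the wheel, plate or housing with more than 45 N (contact force between pin and roller above 45 N).
It fails at once if the wheel snaps back (turns back faster than 3 rad/s) (velocity of joint wheel below -3 rad/s).
It fails at once if the tin, bowl, lemon or brush is moved by more than 30 mm (distance of any of tin, bowl, lemon, brush from where it was at the start of the episode above 0.03 m).
It also fails if it takes over 72 s, if anything falls off the work surface, if the arm or the gripper's body presses on something with over 40 N, if the wrist force passes 120 N, or if a joint passes its speed limit or range.

ROBOT

A 6-joint arm with a two-finger parallel gripper is mounted at the origin on a cart in front of the work surface, level with it; the furniture and walls round the work are solid. World frame = base frame: x ahead of the robot, y to its left, z up, the work surface at z = 0. Lengths are in mm, angles in rad, forces in N, time in s.
With the tool pointing down it reaches from about 350 to 775 mm from the base axis. Payload 7.3 kg.
Tool frame: the origin (TCP) lies at the very end of the fingers, on their centre line; the grasp point (between the pads) lies 19 mm behind it; x points along the fingers, z is the direction in which the jaws open and shut, and the axes are right-handed (so a half turn about x gives the same grasp; the last joint's range is limited). The gripper opens to 92 mm and grips with 3 to 60 N. Pads are 19 mm wide; open, the fingers measure 130 mm over their backs; the gripper's body (75 mm by 190 mm) begins 47 mm behind the grasp point.
Start: joints at [1.008, 0.342, 1.524, -0, 1.275, -0.146], TCP at [212.527, 480.08, 226.741] pointing down, gripper open.
Joint ranges: [-2.53, 2.53], [-0.77, 2.02], [0.04, 2.7], [-1, 4.14], [0.28, 2.66], [-3.11, 3.11]. Speed limits (rad/s): [2.57, 2.57, 3.14, 3.14, 3.14, 3.14].

INTERFACE

Orientations are given as [roll, pitch, yaw] about the fixed x, y, z axes, in that order (R = Rz(yaw) Ry(pitch) Rx(roll)).
In Python, from plant import * gives the robot as it stands.
- The arm moves only by the shell command python3 -m creep 'ROWS'. ROWS is JSON, a list of rows, each an object of numbers: "tx", "ty", "tz": the shift along the tool's x, y, z in cm; "wx", "wy", "wz": the turn, a rotation vector about the tool's x, y, z in rad; "gripper": the closure, from -1 (fully open) to 1 (shut). A call has 1 to 8 rows; each row is the pose to reach, as a shift and turn from the pose commanded when the call began, along the tool's axes at that moment; what a row does not reach only later rows make up. A row lasts 1/12 s, in which the tool goes at most 41.7 mm and 7.16 degrees, less where a joint would pass 70% of its speed; a pose out of reach is approached as far as the arm can. A call with a gripper value outside its range is refused whole. The fingers move at their own pace and stop on an object; the grip force is fixed at half the most. Time passes only in rows, so rows that repeat a pose let the fingers close. It gives the time, the measured TCP pose, the force and the opening at its end, in the units of the state.
- get_obs(): the state, without advancing time (a new reading comes with each control period).
- capture(name): name is "scene" or "top"; returns a dict with "frame" (480x640x3 uint8, red, green, blue), "z_map" (480x640 float32, mm along the optical axis (not along the pixel's ray), 0 where there is no reading), "vertical_fov" (degrees; the focal length in pixels is half the picture's height over the tangent of half this angle, whatever the lens; pixels are square), "cx", "cy" (the principal point, pixels), "xyz" and "rotation" of the camera in the world. Camera axes: x right, y down, z forward; pixel columns grow to the right and rows downward; lengths in mm; the calibration is good to about 2 mm. A picture is of the moment at which its call begins.
- close_job(): hands the job in, once; it reports no verdict.
The state is a dict: "time": time; "joint_positions": joint angles; "dq": joint speeds; "tau": joint torques, N m; "tool_pos": TCP position; "tcp_rot": TCP orientation; "contact_force": force on the tool from outside, world axes, zero at the start; "moment": the same for the moment, N m; "grip_width": finger opening in mm.
Only numpy, scipy, OpenCV 4.12 (cv2) and the standard library are available. Lean on these libraries where they do the work, as an engineer would, in place of code of your own. Each camera call takes 0.05 s, during which the arm holds its last target.

## Working session

There is one attempt and no reset: what is moved stays moved. The work goes in short steps, Python scripts to look and compute and a shell command to move; the robot and the scene stay as the last step left them, time stands still between calls to the robot, and variables do not carry over. Pictures are saved under pics/ and viewed, and the job is handed in when it is done.

```bash
ls; mkdir -p pics; python3 - <<'E'
from plant import *
import cv2
o=get_obs();print({k:o[k] for k in o})
for n in("scene","top"):
    c=capture(n);cv2.imwrite(f"pics/{n}0.png",c["frame"][:,:,::-1]);print(n,{k:c[k] for k in c if k not in("frame","z_map")})
E
```

```text
pics
{'time': 0.0, 'joint_positions': array([ 1.00800047e+00,  3.42727275e-01,  1.52503774e+00,  7.21111028e-06,
        1.27539112e+00, -1.46016523e-01]), 'dq': array([-0.00021751,  0.00043641,  0.00066251,  0.00081363,  0.00087442,
        0.00011909]), 'tau': array([ 1.79928534e-04, -4.31236553e+01, -2.44225860e+01,  7.17364834e-02,
        5.58151701e-02, -1.13323679e-04]), 'tool_pos': array([212.29120699, 479.71066134, 226.03536848]), 'tcp_rot': array([ 2.99116583,  1.56923283, -2.13800458]), 'contact_force': array([-0.39068757,  0.40057313, -0.30583103]), 'moment': array([-0.00637467,  0.0163463 ,  0.02401197]), 'grip_width': 92.01754091793796}
scene {'vertical_fov': 47.89438329955913, 'cx': 314.4047129478434, 'cy': 241.52550093924077, 'xyz': array([-189.25748512, -442.50856062,  796.13027422]), 'rotation': array([-2.27259257, -0.00269247, -1.04242481])}
top {'vertical_fov': 56.03570669706154, 'cx': 312.0662625653058, 'cy': 238.01046286945203, 'xyz': array([ 471.95446389,  -16.27237293, 1056.24777251]), 'rotation': array([-3.04720714,  0.03146526, -1.58848497])}
```

View pics/scene0.png

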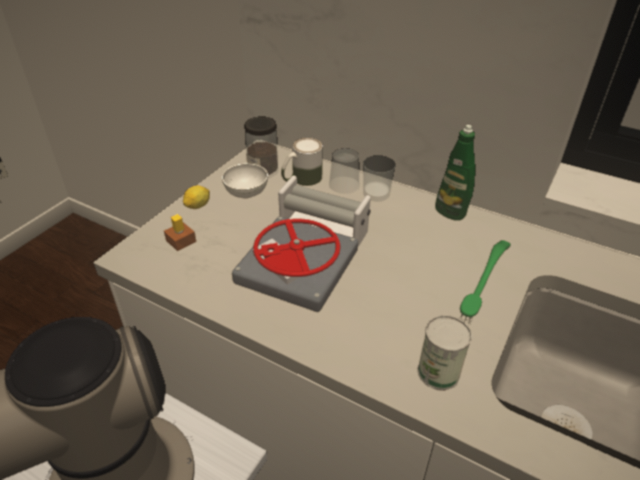

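View pics/top0.png

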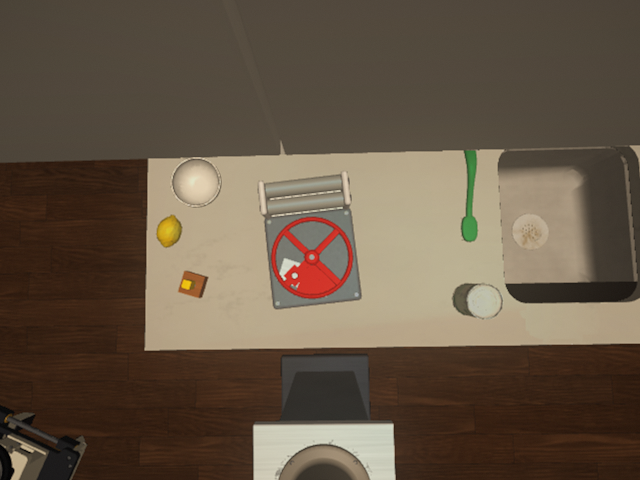

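Top view: pin head at about (187,284) on its block, wheel hub at about (312,257), and the lug/hole area near (294,275). Next I measure these and zoom in.

```bash
cat > h.py <<'E'
from plant import *
import cv2, numpy as np
from scipy.spatial.transform import Rotation as Ro
def RM(r): return Ro.from_euler('xyz',r).as_matrix()
def ray(c,u,v):
    f=240/np.tan(np.radians(c["vertical_fov"])/2)
    return RM(c["rotation"])@np.array([(u-c["cx"])/f,(v-c["cy"])/f,1.])
def onplane(c,u,v,z):
    d=ray(c,u,v);o=np.array(c["xyz"]);return o+d*(z-o[2])/d[2]
def pt(c,u,v):
    return np.array(c["xyz"])+ray(c,u,v)*c["z_map"][int(round(v)),int(round(u))]
def proj(c,p):
    f=240/np.tan(np.radians(c["vertical_fov"])/2)
    q=RM(c["rotation"]).T@(np.array(p)-c["xyz"]);return q[:2]/q[2]*f+[c["cx"],c["cy"]]
def crop(c,u,v,w,s,name):
    im=c["frame"][max(0,v-w*3//4):v+w*3//4,max(0,u-w):u+w,::-1]
    cv2.imwrite("pics/"+name,cv2.resize(im,None,fx=s,fy=s,interpolation=cv2.INTER_CUBIC))
def comps(c,mask,amin=8):
    n,l,st,ce=cv2.connectedComponentsWithStats(mask.astype(np.uint8))
    return [(st[i],ce[i],l==i) for i in range(1,n) if st[i][4]>=amin]
E
python3 - <<'E'
from h import *
c=capture("top");s=capture("scene")
crop(c,312,257,50,8,"c1.png");crop(c,190,284,25,12,"c2.png");crop(s,296,250,60,6,"c3.png");crop(s,180,230,25,12,"c4.png")
for n,k in(("top",c),("scene",s)):
    hsv=cv2.cvtColor(k["frame"],cv2.COLOR_RGB2HSV)
    H,S,V=cv2.split(hsv)
    for nm,m in(("yel",(H>20)&(H<33)&(S>170)&(V>110)),("red",((H<4)|(H>175))&(S>200)&(V>90)),("wood",(H>4)&(H<16)&(S>130)&(V>60))):
        for st,ce,mm in comps(k,m,25):
            if ce[1]<330: print(n,nm,st,ce,np.round(pt(k,*ce),1))
E
```

```text
top yel [157 215  24  32 548] [168.45255474 230.9580292 ] [590.3 338.3  52.8]
top yel [181 280  14  10 100] [187.51 284.17] [469.8 289.   68. ]
top red [ 272  218   80   80 2301] [311.6784007  266.13820078] [504.3  15.1  67.9]
top wood [139 180   7  11  65] [141.98461538 184.70769231] [ 915.3  801.4 -910.9]
top wood [142 193   5  15  49] [143.87755102 200.63265306] [ 843.2  792.6 -913.4]
top wood [  5 204  17   4  30] [ 12.  205.4] [ 834.6 1391.5 -908.8]
top wood [  0 205  46  13 161] [ 28.88198758 210.50931677] [ 811.1 1318.9 -917.6]
top wood [109 205  32   7  98] [124.23469388 208.34693878] [ 813.1  888.4 -929.8]
top wood [103 212  43  50 934] [132.43254818 235.55460385] [ 688.   845.2 -922.5]
top wood [ 50 220  51   7 182] [ 72.51098901 222.76373626] [ 750.4 1114.7 -914.1]
top wood [ 28 230  14   3  29] [ 33.89655172 230.68965517] [ 719.1 1293.1 -919.3]
top wood [119 271  26  26 369] [135.02439024 282.97560976] [ 476.9  828.1 -919.6]
top wood [178 271  29  26 392] [193.84693878 283.99234694] [469.9 281.3  46.5]
scene yel [184 186  24  20 290] [193.53793103 194.76206897] [578.  336.5  49.1]
scene yel [172 215  11  16 123] [177.04065041 222.45528455] [466.  287.1  60.8]
scene red [285 221  10  18  70] [290.21428571 228.77142857] [561.3  53.1  72.4]
scene red [ 255  235   84   40 1205] [290.19917012 258.13278008] [485.1   5.2  69.1]
scene wood [165 224  30  25 427] [179.85245902 236.92974239] [456.7 277.3  30.3]
scene wood [ 51 227  11   4  27] [ 55.85185185 228.74074074] [ 988.5 1748.7 -916.7]
scene wood [ 28 239  18  16 124] [ 36.32258065 245.60483871] [ 853.6 1726.8 -919.3]
scene wood [ 65 259  42  31 403] [ 86.40198511 276.02233251] [ 826.5 1349.  -917.7]
scene wood [ 71 292  13   6  32] [ 77.09375 294.78125] [ 728.1 1301.8 -928. ]
scene wood [ 89 295  27  16 177] [102.0960452 302.       ] [ 748.3 1165.6 -919.6]
```

View pics/c1.png

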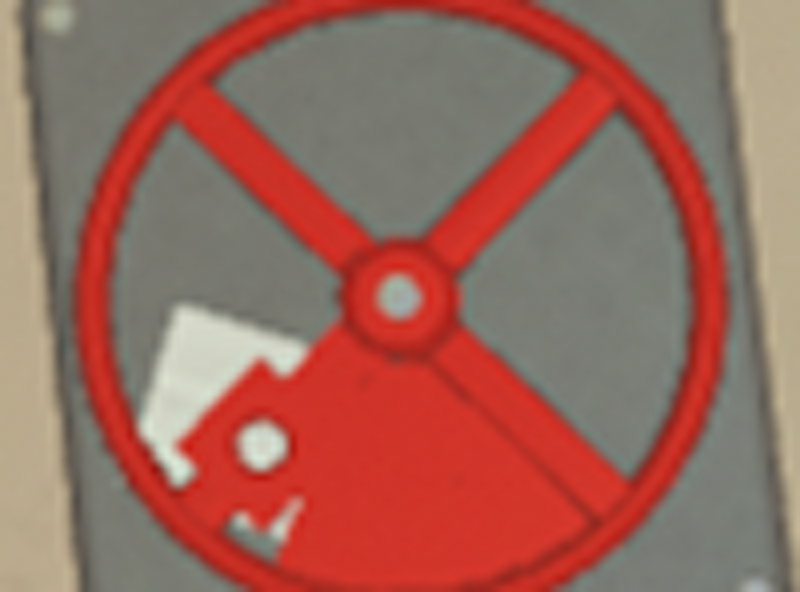

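View pics/c2.png

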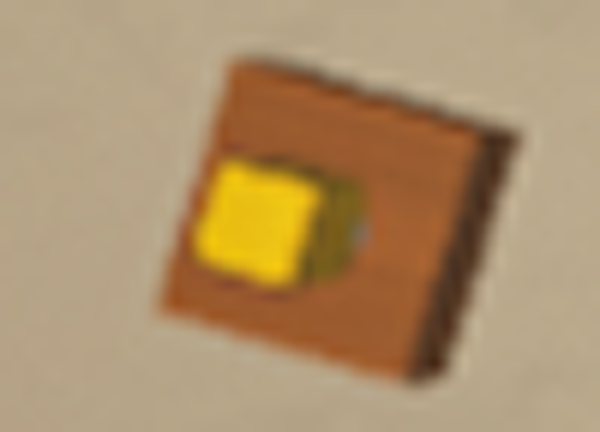

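View pics/c3.png

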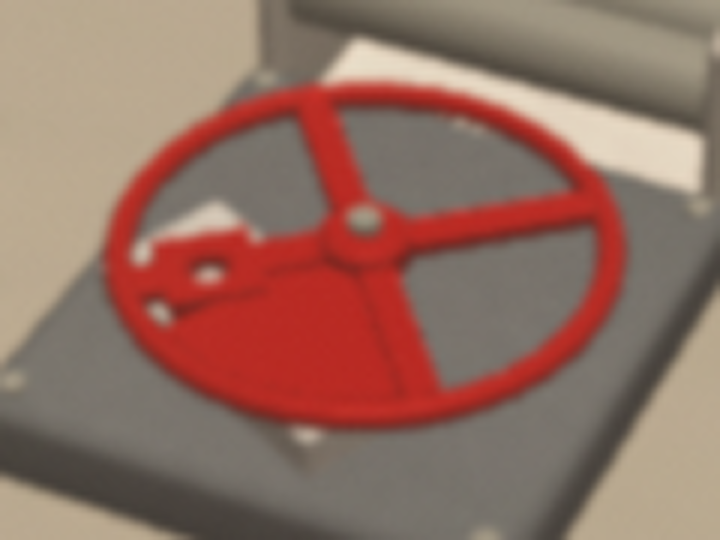

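View pics/c4.png

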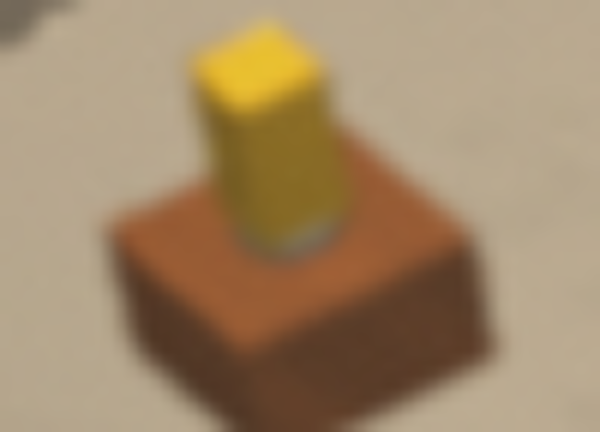

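Hole centre in the top view ≈(294.3,275.3), hub ≈(311.3,256.7), and the pin head's bright top face ≈(186.4,284.0). The block corners are sharp in the crop.

```bash
python3 - <<'E'
from h import *
c=capture("top");s=capture("scene")
g=lambda x,y,u0,v0,k:(u0+(x+.5)/k-.5,v0+(y+.5)/k-.5)
for nm,k in(("top",c),("scene",s)):
    hsv=cv2.cvtColor(k["frame"],cv2.COLOR_RGB2HSV);H,S,V=cv2.split(hsv)
    m=(H>18)&(H<35)&(S>150)&(V>(170 if nm=="top" else 150))
    for st,ce,mm in comps(k,m,8):
        if st[4]<150: 
            r=cv2.minAreaRect(np.argwhere(mm)[:,::-1].astype(np.float32));print(nm,"head",ce,st[4],r,onplane(k,*ce,70))
C=[onplane(c,*g(x,y,165,266,12),30)[:2] for x,y in((237,60),(478,135),(410,380),(162,312))]
print("block",np.round(C,1),np.mean(C,0),[np.degrees(np.arctan2(*(C[i]-C[i-1])[::-1])) for i in range(4)],[np.linalg.norm(C[i]-C[i-1]) for i in range(4)])
hub=onplane(c,*g(398,297,262,220,8),81);hole=onplane(c,*g(262,446,262,220,8),66)
print("hub",hub,"hole",hole,np.linalg.norm((hub-hole)[:2]))
print("scene hub",onplane(s,*g(366,220,236,205,6),81),"hole",onplane(s,*g(209,270,236,205,6),66))
# rim ellipse
for nm,k in(("top",c),("scene",s)):
    hsv=cv2.cvtColor(k["frame"],cv2.COLOR_RGB2HSV);H,S,V=cv2.split(hsv)
    m=(((H<6)|(H>174))&(S>150)&(V>60)).astype(np.uint8)
    m[:, :230]=0; m[:,380:]=0
    cs,_=cv2.findContours(m,cv2.RETR_EXTERNAL,cv2.CHAIN_APPROX_NONE);cc=max(cs,key=cv2.contourArea)[:,0]
    P=np.array([onplane(k,*p,71)[:2] for p in cc])
    A=np.c_[2*P,np.ones(len(P))];x=np.linalg.lstsq(A,(P**2).sum(1),rcond=None)[0]
    print(nm,"rim",x[:2],"R",np.sqrt(x[2]+x[0]**2+x[1]**2))
o=get_obs();print(RM(o["tcp_rot"]))
E
```

```text
top head [185.775  284.2125] 80 ((185.6000213623047, 284.20001220703125), (8.854375839233398, 8.854375839233398), 18.43494987487793) [469.75257189 292.28521195  70.        ]
scene head [176. 218.] 53 ((176.00001525878906, 218.00001525878906), (6.260990142822266, 8.9442720413208), 63.43495178222656) [468.75864773 290.61024919  70.        ]
block [[500.9 308.5]
 [485.8 262.1]
 [439.7 274.8]
 [453.3 322.5]] [469.93006325 291.96254366] [np.float64(-16.349517398645812), np.float64(-108.01378058300546), np.float64(164.51216918902284), np.float64(74.0422582256925)] [np.float64(49.574653512399074), np.float64(48.84934271036102), np.float64(47.82253773275668), np.float64(49.54908374287128)]
hub [524.28301814  15.13593456  81.        ] hole [484.96789854  53.61213123  66.        ] 55.00996582426443
scene hub [524.52797933  14.24059074  81.        ] hole [489.64180774  56.22512502  66.        ]
top rim [524.37670661  15.22712087] R 87.90220456000394
scene rim [522.69390417  14.0203623 ] R 88.21484459765003
[[-2.49855882e-04 -9.14390527e-01  4.04833178e-01]
 [-3.89854862e-04  4.04833249e-01  9.14390447e-01]
 [-9.99999893e-01  7.06396487e-05 -4.57629561e-04]]
```

Checks agree: the hole-to-axis distance is 55.0 mm, the block sides are 48–50 mm, and the two views differ by about 2 mm. Pin ≈(469.8,291.7), hub ≈(524.3,15.0), hole ≈(485,53.6), flats at −16.3°. I'll go above the pin with the jaws along 73.7°.

```bash
cat >> h.py <<'E'
def to(x,y,z,jaw=None):
    "cm shift in tool axes from the measured pose (tool taken as straight down)"
    o=get_obs();R=RM(o["tcp_rot"]);p=o["tool_pos"]
    a=np.arctan2(R[1,2],R[0,2]);d=np.array([x,y,z])-p
    print("p",np.round(p,1),"jaw",round(np.degrees(a),2),"x-axis",np.round(R[:,0],3),"F",np.round(o["contact_force"],1),"w",round(o["grip_width"],1),"t",round(o["time"],2))
    print("tx",round(-d[2]/10,2),"ty",round((-np.sin(a)*d[0]+np.cos(a)*d[1])/10,2),"tz",round((np.cos(a)*d[0]+np.sin(a)*d[1])/10,2), "wx",None if jaw is None else round(-(np.radians(jaw)-a),4))
E
python3 -c "
from h import *
to(469.8,291.7,130,73.7)"
```

```text
p [212.5 480.  226.5] jaw 66.12 x-axis [-0. -0. -1.] F [-0.1 -0.3 -0.3] w 91.7 t 0.3
tx 9.65 ty -31.15 tz -6.8 wx -0.1323
```

```bash
python3 -m creep '[{"tx":1,"ty":-3.5,"tz":-0.8,"wx":-0.03,"gripper":-1},{"tx":2.2,"ty":-7.2,"tz":-1.6,"wx":-0.07,"gripper":-1},{"tx":3.4,"ty":-10.9,"tz":-2.4,"wx":-0.1,"gripper":-1},{"tx":4.6,"ty":-14.6,"tz":-3.2,"wx":-0.132,"gripper":-1},{"tx":5.7,"ty":-18.4,"tz":-4,"wx":-0.132,"gripper":-1},{"tx":6.9,"ty":-22.2,"tz":-4.8,"wx":-0.132,"gripper":-1},{"tx":8,"ty":-26,"tz":-5.7,"wx":-0.132,"gripper":-1},{"tx":9,"ty":-29,"tz":-6.3,"wx":-0.132,"gripper":-1}]'
python3 -c "
from h import *
to(469.8,291.7,100,73.7)"
```

```text
p [212.5 480.  226.5] jaw 66.12 x-axis [-0. -0. -1.] F [-0.1 -0.3 -0.3] w 91.7 t 0.3
tx 12.65 ty -31.15 tz -6.8 wx -0.1323validation failed for argument at $[0]...
```

```bash
python3 -m creep '[{"tx":1,"ty":-3.5,"tz":-0.8,"wx":-0.03,"wy":0,"wz":0,"gripper":-1},{"tx":2.2,"ty":-7.2,"tz":-1.6,"wx":-0.07,"wy":0,"wz":0,"gripper":-1},{"tx":3.4,"ty":-10.9,"tz":-2.4,"wx":-0.1,"wy":0,"wz":0,"gripper":-1},{"tx":4.6,"ty":-14.6,"tz":-3.2,"wx":-0.132,"wy":0,"wz":0,"gripper":-1},{"tx":5.7,"ty":-18.4,"tz":-4,"wx":-0.132,"wy":0,"wz":0,"gripper":-1},{"tx":6.9,"ty":-22.2,"tz":-4.8,"wx":-0.132,"wy":0,"wz":0,"gripper":-1},{"tx":8,"ty":-26,"tz":-5.7,"wx":-0.132,"wy":0,"wz":0,"gripper":-1},{"tx":9,"ty":-29,"tz":-6.3,"wx":-0.132,"wy":0,"wz":0,"gripper":-1}]'
python3 -c "
from h import *
to(469.8,291.7,100,73.7)"
```

```text
time: 0.97
tool_pos: [454.1, 303.0, 136.0]
tcp_rot: [-2.222, 1.57, -0.937]
contact_force: [0.3, 0.1, -0.6]
grip_width: 91.5
p [454.1 303.  136. ] jaw 73.62 x-axis [ 0. -0. -1.] F [ 0.3  0.1 -0.6] w 91.5 t 0.97
tx 3.6 ty -1.82 tz -0.64 wx -0.0014
```

```bash
python3 -m creep '[{"tx":2,"ty":-1.2,"tz":-0.4,"wx":0,"wy":0,"wz":0,"gripper":-1},{"tx":3.5,"ty":-1.8,"tz":-0.6,"wx":0,"wy":0,"wz":0,"gripper":-1},{"tx":3.5,"ty":-1.8,"tz":-0.6,"wx":0,"wy":0,"wz":0,"gripper":-1},{"tx":3.5,"ty":-1.8,"tz":-0.6,"wx":0,"wy":0,"wz":0,"gripper":-1}]'
python3 - <<'E'
from h import *
to(469.8,291.7,35,73.7)
c=capture("top");s=capture("scene")
crop(c,190,284,40,10,"d1.png");crop(s,180,225,40,10,"d2.png")
E
```

```text
time: 1.3
tool_pos: [467.4, 293.9, 101.2]
tcp_rot: [2.176, 1.569, -2.822]
contact_force: [-0.4, -0.1, 0.2]
grip_width: 91.8
p [467.4 293.9 101.2] jaw 73.63 x-axis [-0.002 -0.001 -1.   ] F [-0.4 -0.1  0.2] w 91.8 t 1.3
tx 6.62 ty -0.29 tz -0.14 wx -0.0012
```

View pics/d2.png

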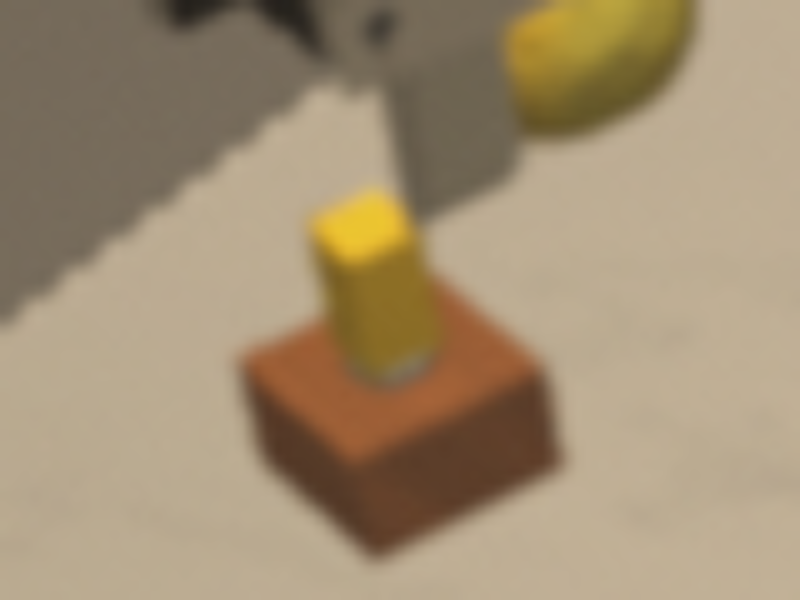

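View pics/d1.png

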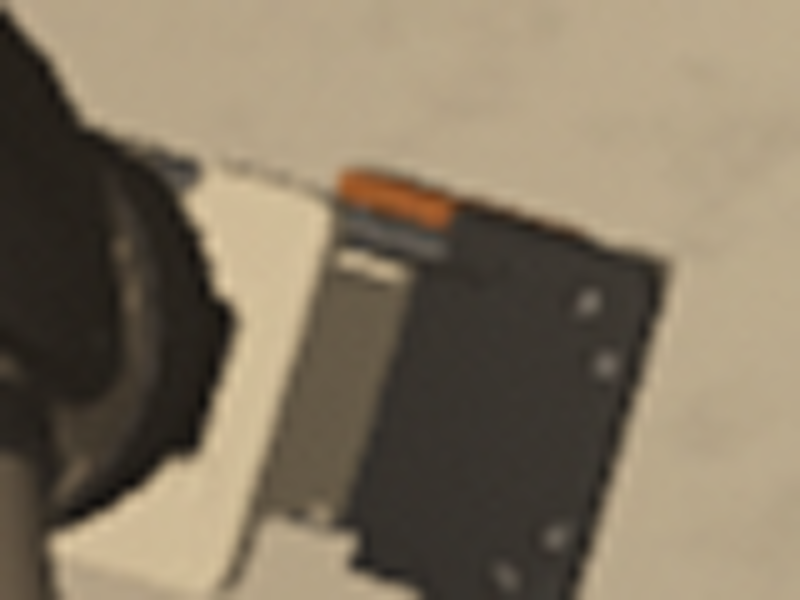

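View d2 shows the pin at about (375,290) between the fingers, both clear of it. Descending.

```bash
python3 -m creep '[{"tx":1,"ty":-0.27,"tz":-0.15,"wx":0,"wy":0,"wz":0,"gripper":-1},{"tx":2.5,"ty":-0.27,"tz":-0.15,"wx":0,"wy":0,"wz":0,"gripper":-1},{"tx":4,"ty":-0.27,"tz":-0.15,"wx":0,"wy":0,"wz":0,"gripper":-1},{"tx":5.5,"ty":-0.27,"tz":-0.15,"wx":0,"wy":0,"wz":0,"gripper":-1},{"tx":6.2,"ty":-0.27,"tz":-0.15,"wx":0,"wy":0,"wz":0,"gripper":-1},{"tx":6.6,"ty":-0.27,"tz":-0.15,"wx":0,"wy":0,"wz":0,"gripper":-1},{"tx":6.6,"ty":-0.27,"tz":-0.15,"wx":0,"wy":0,"wz":0,"gripper":-1},{"tx":6.6,"ty":-0.27,"tz":-0.15,"wx":0,"wy":0,"wz":0,"gripper":-1}]'
python3 -c "
from h import *
to(469.8,291.7,35,73.7)"
```

```text
time: 2.07
tool_pos: [470.2, 292.4, 36.3]
tcp_rot: [-0.827, 1.57, 0.459]
contact_force: [-0.1, -0.3, 0.2]
grip_width: 91.9
p [470.2 292.4  36.3] jaw 73.7 x-axis [ 0.001  0.    -1.   ] F [-0.1 -0.3  0.2] w 91.9 t 2.07
tx 0.13 ty 0.02 tz -0.08 wx 0.0001
```

```bash
python3 -m creep '[{"tx":0.15,"ty":0,"tz":-0.05,"wx":0,"wy":0,"wz":0,"gripper":-0.2},{"tx":0.15,"ty":0,"tz":-0.05,"wx":0,"wy":0,"wz":0,"gripper":0.3},{"tx":0.15,"ty":0,"tz":-0.05,"wx":0,"wy":0,"wz":0,"gripper":0.45},{"tx":0.15,"ty":0,"tz":-0.05,"wx":0,"wy":0,"wz":0,"gripper":0.5},{"tx":0.15,"ty":0,"tz":-0.05,"wx":0,"wy":0,"wz":0,"gripper":1},{"tx":0.15,"ty":0,"tz":-0.05,"wx":0,"wy":0,"wz":0,"gripper":1},{"tx":0.15,"ty":0,"tz":-0.05,"wx":0,"wy":0,"wz":0,"gripper":1},{"tx":0.15,"ty":0,"tz":-0.05,"wx":0,"wy":0,"wz":0,"gripper":1}]'
```

```text
time: 2.73
tool_pos: [469.9, 291.6, 34.3]
tcp_rot: [-0.564, 1.571, 0.722]
contact_force: [-0.6, -0.4, -0.2]
grip_width: 43.1
```

```bash
python3 -m creep '[{"tx":0,"ty":0,"tz":0,"wx":0,"wy":0,"wz":0,"gripper":1},{"tx":0,"ty":0,"tz":0,"wx":0,"wy":0,"wz":0,"gripper":1},{"tx":0,"ty":0,"tz":0,"wx":0,"wy":0,"wz":0,"gripper":1},{"tx":0,"ty":0,"tz":0,"wx":0,"wy":0,"wz":0,"gripper":1},{"tx":0,"ty":0,"tz":0,"wx":0,"wy":0,"wz":0,"gripper":1},{"tx":0,"ty":0,"tz":0,"wx":0,"wy":0,"wz":0,"gripper":1}]'; python3 -c "
from h import *
print(get_obs()['moment'])"
```

```text
time: 3.23
tool_pos: [470.0, 291.9, 34.3]
tcp_rot: [-0.48, 1.57, 0.806]
contact_force: [0.2, 2.8, -0.3]
grip_width: 19.8
[ 0.39570814 -0.14409735 -0.02460943]
```

Gripped (opening 19.8 mm); the foot is 26.3 mm below the TCP. Lifting.

```bash
python3 -m creep '[{"tx":-1,"ty":0,"tz":0,"wx":0,"wy":0,"wz":0,"gripper":1},{"tx":-2.5,"ty":0,"tz":0,"wx":0,"wy":0,"wz":0,"gripper":1},{"tx":-4.5,"ty":0,"tz":0,"wx":0,"wy":0,"wz":0,"gripper":1},{"tx":-6.5,"ty":0,"tz":0,"wx":0,"wy":0,"wz":0,"gripper":1},{"tx":-8.5,"ty":0,"tz":0,"wx":0,"wy":0,"wz":0,"gripper":1},{"tx":-10,"ty":0,"tz":0,"wx":0,"wy":0,"wz":0,"gripper":1},{"tx":-10,"ty":0,"tz":0,"wx":0,"wy":0,"wz":0,"gripper":1}]'; python3 -c "
from h import *
to(485,53.6,120,60)"
```

```text
time: 3.82
tool_pos: [471.2, 292.0, 137.4]
tcp_rot: [-0.92, 1.565, 0.367]
contact_force: [0.2, 1.1, -0.6]
grip_width: 20.1
p [471.2 292.  137.4] jaw 73.69 x-axis [ 0.005  0.002 -1.   ] F [ 0.2  1.1 -0.6] w 20.1 t 3.82
tx 1.74 ty -8.02 tz -22.5 wx 0.2389
```

```bash
python3 -m creep '[{"tx":0,"ty":-1,"tz":-2.8,"wx":0,"wy":0,"wz":0,"gripper":1},{"tx":0,"ty":-2.2,"tz":-6.2,"wx":0,"wy":0,"wz":0,"gripper":1},{"tx":0,"ty":-3.5,"tz":-9.8,"wx":0,"wy":0,"wz":0,"gripper":1},{"tx":0,"ty":-4.8,"tz":-13.4,"wx":0,"wy":0,"wz":0,"gripper":1},{"tx":0,"ty":-6,"tz":-17,"wx":0,"wy":0,"wz":0,"gripper":1},{"tx":0,"ty":-7.2,"tz":-20,"wx":0,"wy":0,"wz":0,"gripper":1},{"tx":0,"ty":-8,"tz":-22.5,"wx":0,"wy":0,"wz":0,"gripper":1},{"tx":0,"ty":-8,"tz":-22.5,"wx":0,"wy":0,"wz":0,"gripper":1}]'; python3 - <<'E'
from h import *
to(485,53.6,110,73.7)
s=capture("scene");c=capture("top")
crop(s,270,230,50,8,"e1.png");crop(c,294,275,50,8,"e2.png")
E
```

```text
time: 4.48
tool_pos: [482.9, 49.0, 133.2]
tcp_rot: [2.547, 1.569, -2.454]
contact_force: [1.0, -0.2, -0.5]
grip_width: 19.7
p [482.9  49.  133.2] jaw 73.46 x-axis [-0.002 -0.001 -1.   ] F [ 1.  -0.2 -0.5] w 19.7 t 4.48
tx 2.32 ty -0.07 tz 0.5 wx -0.0043
```

View pics/e1.png

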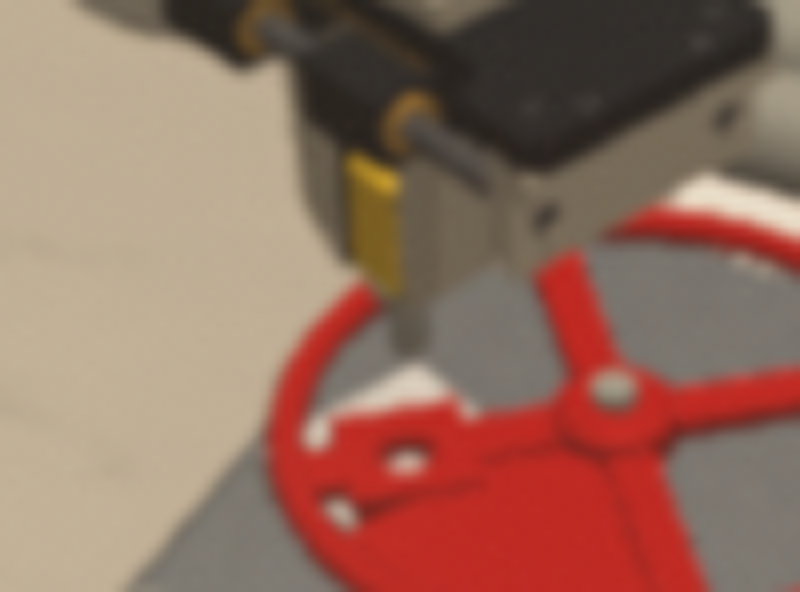

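View pics/e2.png

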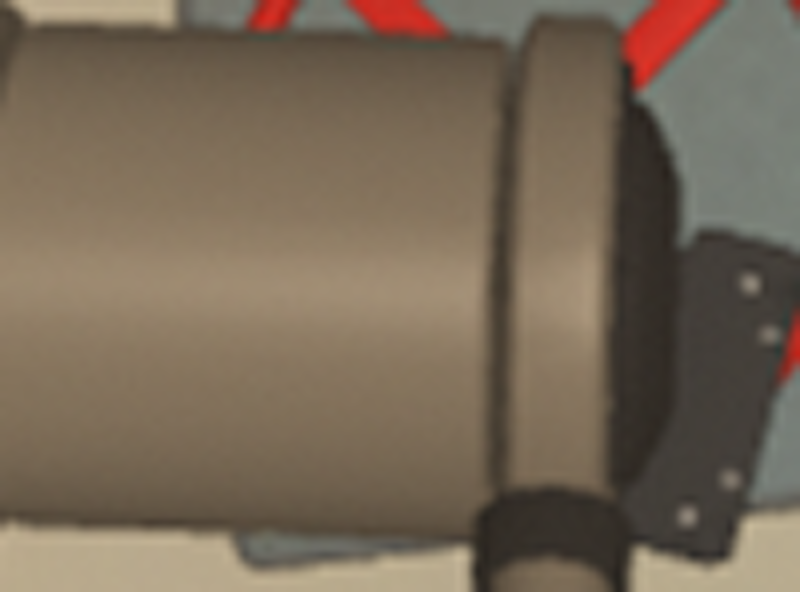

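Image e1 shows the pin hanging upright, with its foot at about (410,355) and the wheel hole at about (407,457) in the crop. I'll check whether the pin projects where the tool says it is, then refine the hole.

```bash
python3 - <<'E'
from h import *
s=capture("scene");o=get_obs();p=o["tool_pos"];print(p)
f=lambda q:(q-[220,193]+.5)*8-.5
print("foot",f(proj(s,[p[0],p[1],p[2]-26.3])),"shank top",f(proj(s,[p[0],p[1],p[2]-4.3])))
for z in(71,63): print("hole centre",z,f(proj(s,[485,53.6,z])))
im=s["frame"][193:267,220:320].astype(int)
m=(im.min(2)>120);
for st,ce,mm in comps(s,m): print(st,ce*8)
# red lug rows
E
```

```text
[482.84843349  53.32001857 133.53329897]
foot [393.09759473 350.86056349] shank top [388.45990167 282.08774183]
hole centre 71 [404.27276789 455.11971641]
hole centre 63 [405.83979384 478.64356145]
[   0    0   44   74 2309] [129.6630576  285.86574275]
[95  0  5  5 18] [779.55555556  12.44444444]
[93  9  7  7 38] [772.          94.73684211]
[81 21 19  9 81] [726.02469136 197.03703704]
[38 45 19 11 75] [379.30666667 391.36      ]
```

```bash
python3 - <<'E'
from h import *
s=capture("scene");o=get_obs();p=o["tool_pos"];print(p)
f=lambda q:(q-[220,193]+.5)*8-.5
print("foot",f(proj(s,[p[0],p[1],p[2]-26.3])),"shank top",f(proj(s,[p[0],p[1],p[2]-4.3])))
crop(s,270,230,50,8,"f1.png")
E
```

```text
[482.8887892   53.87523976 133.6418959 ]
foot [391.3164145  349.71669113] shank top [386.6556995  280.93955691]
```

View pics/f1.png

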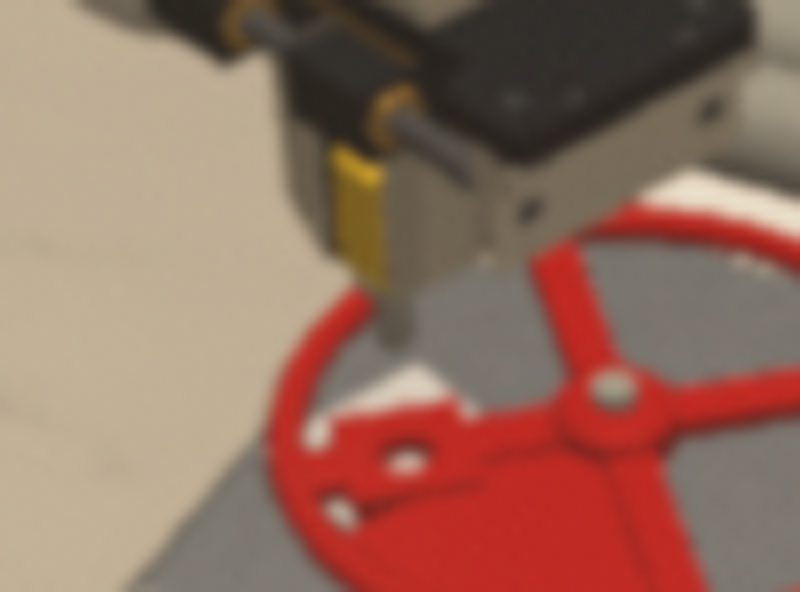

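The foot is seen at (395,347) against a predicted (391,350), and the hole opening at (405,455) against (404,455), so they agree to about 1 mm. Descending over the hole.

```bash
python3 -c "
from h import *
to(485,54,103,73.7)"
```

```text
p [482.9  53.9 133.6] jaw 73.7 x-axis [-0.001  0.    -1.   ] F [-0.2 -0.3  0.2] w 19.7 t 4.68
tx 3.06 ty -0.2 tz 0.07 wx 0.0
```

```bash
python3 -m creep '[{"tx":0.5,"ty":-0.2,"tz":0.07,"wx":0,"wy":0,"wz":0,"gripper":1},{"tx":1.2,"ty":-0.2,"tz":0.07,"wx":0,"wy":0,"wz":0,"gripper":1},{"tx":2,"ty":-0.2,"tz":0.07,"wx":0,"wy":0,"wz":0,"gripper":1},{"tx":2.6,"ty":-0.2,"tz":0.07,"wx":0,"wy":0,"wz":0,"gripper":1},{"tx":2.9,"ty":-0.2,"tz":0.07,"wx":0,"wy":0,"wz":0,"gripper":1},{"tx":3,"ty":-0.2,"tz":0.07,"wx":0,"wy":0,"wz":0,"gripper":1},{"tx":3,"ty":-0.2,"tz":0.07,"wx":0,"wy":0,"wz":0,"gripper":1},{"tx":3,"ty":-0.2,"tz":0.07,"wx":0,"wy":0,"wz":0,"gripper":1}]';python3 - <<'E'
from h import *
to(485,54,92,73.7)
s=capture("scene");p=get_obs()["tool_pos"]
f=lambda q:(q-[240,208]+.5)*10-.5
print("foot",f(proj(s,[p[0],p[1],p[2]-26.3])),f(proj(s,[485,53.6,71])))
crop(s,280,238,40,10,"g1.png")
E
```

```text
time: 5.35
tool_pos: [485.6, 53.3, 104.3]
tcp_rot: [-0.858, 1.571, 0.428]
contact_force: [-0.3, 0.7, -0.8]
grip_width: 19.8
p [485.6  53.3 104.3] jaw 73.68 x-axis [ 0.  0. -1.] F [-0.3  0.7 -0.8] w 19.8 t 5.35
tx 1.23 ty 0.08 tz 0.05 wx -0.0003
foot [307.12124544 391.07890982] [305.46595987 419.02464551]
```

View pics/g1.png

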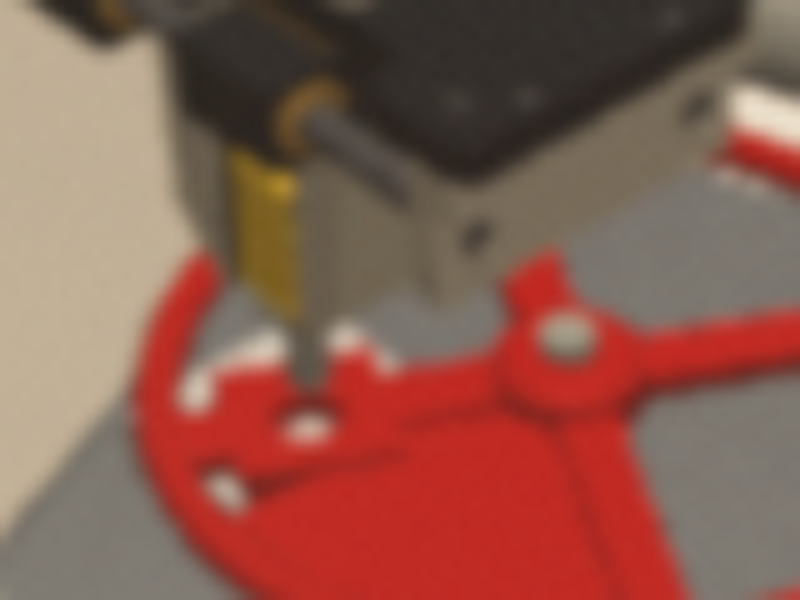

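The foot shows at (308,388) directly above the hole at (308,418). Lowering gently.

```bash
python3 -m creep '[{"tx":0.2,"ty":0.03,"tz":0.03,"wx":0,"wy":0,"wz":0,"gripper":1},{"tx":0.4,"ty":0.03,"tz":0.03,"wx":0,"wy":0,"wz":0,"gripper":1},{"tx":0.6,"ty":0.03,"tz":0.03,"wx":0,"wy":0,"wz":0,"gripper":1},{"tx":0.7,"ty":0.03,"tz":0.03,"wx":0,"wy":0,"wz":0,"gripper":1},{"tx":0.8,"ty":0.03,"tz":0.03,"wx":0,"wy":0,"wz":0,"gripper":1},{"tx":0.9,"ty":0.03,"tz":0.03,"wx":0,"wy":0,"wz":0,"gripper":1},{"tx":0.9,"ty":0.03,"tz":0.03,"wx":0,"wy":0,"wz":0,"gripper":1}]'
```

```text
time: 5.98
tool_pos: [485.2, 53.7, 95.0]
tcp_rot: [1.517, 1.571, 2.803]
contact_force: [0.3, 0.3, -0.8]
grip_width: 19.8
```

Foot ≈68.7 mm, already inside the chamfer and with no contact force.

```bash
python3 -m creep '[{"tx":0.1,"ty":0,"tz":0,"wx":0,"wy":0,"wz":0,"gripper":1},{"tx":0.2,"ty":0,"tz":0,"wx":0,"wy":0,"wz":0,"gripper":1},{"tx":0.3,"ty":0,"tz":0,"wx":0,"wy":0,"wz":0,"gripper":1},{"tx":0.4,"ty":0,"tz":0,"wx":0,"wy":0,"wz":0,"gripper":1},{"tx":0.5,"ty":0,"tz":0,"wx":0,"wy":0,"wz":0,"gripper":1},{"tx":0.5,"ty":0,"tz":0,"wx":0,"wy":0,"wz":0,"gripper":1},{"tx":0.5,"ty":0,"tz":0,"wx":0,"wy":0,"wz":0,"gripper":1}]'; python3 -c "
from h import *
to(485,53.6,88,73.7)"
```

```text
time: 6.57
tool_pos: [485.2, 53.7, 90.1]
tcp_rot: [1.137, 1.571, 2.423]
contact_force: [0.3, 0.3, -0.8]
grip_width: 19.6
p [485.2  53.7  90.1] jaw 73.68 x-axis [-0.  0. -1.] F [ 0.3  0.3 -0.8] w 19.6 t 6.57
tx 0.21 ty 0.02 tz -0.01 wx -0.0003
```

Foot at about 63.8 mm, in the hole. Computing arc waypoints.

```bash
cat >> h.py <<'E'
HUB=np.array([524.25,15.1]);T0=np.radians(135.6)
def arc(angs,z=None):
    "tool shifts (cm) from the present measured pose to pin angles"
    o=get_obs();R=RM(o["tcp_rot"]);p=o["tool_pos"];a=np.arctan2(R[1,2],R[0,2])
    q=p[:2]-HUB;al=np.arctan2(q[1],q[0])%(2*np.pi)
    print("p",np.round(p,1),"angle",round(al-T0,3),"r",round(np.hypot(*q),1),"F",np.round(o["contact_force"],1),"M",np.round(o["moment"],2),"t",round(o["time"],2),"tilt",np.round(R[:2,0],3))
    for g in angs:
        d=HUB+55*np.array([np.cos(T0+g),np.sin(T0+g)])-p[:2]
        print(g,"ty",round((-np.sin(a)*d[0]+np.cos(a)*d[1])/10,2),"tz",round((np.cos(a)*d[0]+np.sin(a)*d[1])/10,2))
E
python3 -c "
from h import *
arc([.03,.06,.1,.15,.2,.25,.3,.35,.4,.45,.5,.55,.6,.65])"
```

```text
p [485.2  53.7  90.1] angle -0.005 r 54.8 F [ 0.3  0.3 -0.8] M [-0.01  0.    0.03] t 6.57 tilt [-0.  0.]
0.03 ty 0.1 tz -0.16
0.06 ty 0.17 tz -0.31
0.1 ty 0.26 tz -0.51
0.15 ty 0.36 tz -0.77
0.2 ty 0.44 tz -1.03
0.25 ty 0.52 tz -1.3
0.3 ty 0.57 tz -1.57
0.35 ty 0.62 tz -1.84
0.4 ty 0.65 tz -2.11
0.45 ty 0.67 tz -2.38
0.5 ty 0.67 tz -2.66
0.55 ty 0.66 tz -2.93
0.6 ty 0.64 tz -3.21
0.65 ty 0.6 tz -3.48
```

```bash
python3 -m creep '[{"tx":0.05,"ty":0.09,"tz":-0.16,"wx":0,"wy":0,"wz":0,"gripper":1},{"tx":0.1,"ty":0.17,"tz":-0.31,"wx":0,"wy":0,"wz":0,"gripper":1},{"tx":0.1,"ty":0.22,"tz":-0.42,"wx":0,"wy":0,"wz":0,"gripper":1},{"tx":0.1,"ty":0.26,"tz":-0.51,"wx":0,"wy":0,"wz":0,"gripper":1},{"tx":0.1,"ty":0.31,"tz":-0.64,"wx":0,"wy":0,"wz":0,"gripper":1},{"tx":0.1,"ty":0.36,"tz":-0.77,"wx":0,"wy":0,"wz":0,"gripper":1},{"tx":0.1,"ty":0.4,"tz":-0.9,"wx":0,"wy":0,"wz":0,"gripper":1},{"tx":0.1,"ty":0.44,"tz":-1.03,"wx":0,"wy":0,"wz":0,"gripper":1}]'
python3 -c "
from h import *
arc([.25,.3,.35,.4,.45,.5,.55,.6,.65])"
```

```text
time: 7.23
tool_pos: [478.3, 45.0, 89.3]
tcp_rot: [-0.996, 1.57, 0.29]
contact_force: [2.4, 2.5, -0.7]
grip_width: 20.1
p [478.3  45.   89.3] angle 0.198 r 54.8 F [ 2.4  2.5 -0.7] M [ 0.39 -0.56 -0.02] t 7.23 tilt [0.001 0.   ]
0.25 ty 0.1 tz -0.27
0.3 ty 0.15 tz -0.54
0.35 ty 0.2 tz -0.81
0.4 ty 0.23 tz -1.08
0.45 ty 0.25 tz -1.35
0.5 ty 0.25 tz -1.63
0.55 ty 0.24 tz -1.9
0.6 ty 0.22 tz -2.18
0.65 ty 0.18 tz -2.45
```

```bash
python3 -m creep '[{"tx":0,"ty":0.06,"tz":-0.13,"wx":0,"wy":0,"wz":0,"gripper":1},{"tx":0,"ty":0.1,"tz":-0.27,"wx":0,"wy":0,"wz":0,"gripper":1},{"tx":0,"ty":0.15,"tz":-0.54,"wx":0,"wy":0,"wz":0,"gripper":1},{"tx":0,"ty":0.2,"tz":-0.81,"wx":0,"wy":0,"wz":0,"gripper":1},{"tx":0,"ty":0.23,"tz":-1.08,"wx":0,"wy":0,"wz":0,"gripper":1},{"tx":0,"ty":0.25,"tz":-1.35,"wx":0,"wy":0,"wz":0,"gripper":1},{"tx":0,"ty":0.25,"tz":-1.63,"wx":0,"wy":0,"wz":0,"gripper":1},{"tx":0,"ty":0.24,"tz":-1.9,"wx":0,"wy":0,"wz":0,"gripper":1}]'
python3 -c "
from h import *
arc([.6,.65,.68,.7])"
```

```text
time: 7.9
tool_pos: [470.6, 27.3, 89.3]
tcp_rot: [-0.655, 1.57, 0.631]
contact_force: [4.4, 4.2, -0.6]
grip_width: 19.6
p [470.6  27.3  89.3] angle 0.55 r 55.0 F [ 4.4  4.2 -0.6] M [ 0.73 -0.8   0.05] t 7.9 tilt [0.001 0.   ]
0.6 ty -0.02 tz -0.27
0.65 ty -0.06 tz -0.54
0.68 ty -0.09 tz -0.71
0.7 ty -0.11 tz -0.81
```

The side force carries an inward component of about 3 N, so the true axis is about 0.8 mm further in x. I'll correct the hub to x=525.0.

```bash
sed -i 's/524.25,15.1/525.0,15.1/' h.py; python3 -c "
from h import *
arc([.6,.65,.68,.7])"
```

```text
p [470.6  27.3  89.3] angle 0.553 r 55.7 F [ 4.4  4.2 -0.6] M [ 0.73 -0.8   0.05] t 7.9 tilt [0.001 0.   ]
0.6 ty -0.09 tz -0.25
0.65 ty -0.13 tz -0.52
0.68 ty -0.16 tz -0.69
0.7 ty -0.18 tz -0.79
```

```bash
python3 -m creep '[{"tx":0,"ty":-0.06,"tz":-0.12,"wx":0,"wy":0,"wz":0,"gripper":1},{"tx":0,"ty":-0.09,"tz":-0.25,"wx":0,"wy":0,"wz":0,"gripper":1},{"tx":0,"ty":-0.11,"tz":-0.39,"wx":0,"wy":0,"wz":0,"gripper":1},{"tx":0,"ty":-0.13,"tz":-0.52,"wx":0,"wy":0,"wz":0,"gripper":1},{"tx":0,"ty":-0.15,"tz":-0.63,"wx":0,"wy":0,"wz":0,"gripper":1},{"tx":0,"ty":-0.15,"tz":-0.63,"wx":0,"wy":0,"wz":0,"gripper":1},{"tx":0,"ty":-0.15,"tz":-0.63,"wx":0,"wy":0,"wz":0,"gripper":1}]'
python3 -c "
from h import *
arc([.7])"
```

```text
time: 8.48
tool_pos: [469.9, 21.1, 89.2]
tcp_rot: [1.313, 1.57, 2.599]
contact_force: [2.5, 5.0, 0.0]
grip_width: 19.9
p [469.9  21.1  89.2] angle 0.666 r 55.4 F [2.5 5.  0. ] M [ 0.84 -0.45  0.  ] t 8.48 tilt [-0.001  0.   ]
0.7 ty -0.08 tz -0.17
```

Step 2 region reached. Next, lower until the plate is just touched.

```bash
python3 -m creep '[{"tx":0.05,"ty":0,"tz":0,"wx":0,"wy":0,"wz":0,"gripper":1},{"tx":0.1,"ty":0,"tz":0,"wx":0,"wy":0,"wz":0,"gripper":1},{"tx":0.1,"ty":0,"tz":0,"wx":0,"wy":0,"wz":0,"gripper":1}]'; python3 -m creep '[{"tx":0.05,"ty":0,"tz":0,"wx":0,"wy":0,"wz":0,"gripper":1},{"tx":0.05,"ty":0,"tz":0,"wx":0,"wy":0,"wz":0,"gripper":1}]'
```

```text
time: 8.73
tool_pos: [469.7, 21.2, 88.1]
tcp_rot: [1.543, 1.57, 2.829]
contact_force: [0.9, 4.4, 2.1]
grip_width: 19.9
time: 8.9
tool_pos: [469.8, 21.1, 87.5]
tcp_rot: [1.59, 1.57, 2.876]
contact_force: [0.6, 4.7, 1.6]
grip_width: 20.0
```

```bash
python3 -m creep '[{"tx":0.03,"ty":0,"tz":0,"wx":0,"wy":0,"wz":0,"gripper":1},{"tx":0.05,"ty":0,"tz":0,"wx":0,"wy":0,"wz":0,"gripper":1},{"tx":0.05,"ty":0,"tz":0,"wx":0,"wy":0,"wz":0,"gripper":1}]'; python3 -m creep '[{"tx":0.05,"ty":0,"tz":0,"wx":0,"wy":0,"wz":0,"gripper":1},{"tx":0.05,"ty":0,"tz":0,"wx":0,"wy":0,"wz":0,"gripper":1}]'
```

```text
time: 9.15
tool_pos: [469.9, 21.1, 87.1]
tcp_rot: [1.57, 1.57, 2.856]
contact_force: [-1.1, 5.8, 2.1]
grip_width: 19.8
time: 9.32
tool_pos: [470.0, 21.0, 86.9]
tcp_rot: [1.48, 1.57, 2.767]
contact_force: [-1.6, 4.7, 5.8]
grip_width: 19.8
```

Contact at TCP z≈87 with a push of about 6 N. Now sweeping along the arc under this light pressure.

```bash
python3 -c "
from h import *
arc([.68,.7,.72,.74,.76])"
```

```text
p [470.   21.   86.9] angle 0.667 r 55.3 F [-1.6  4.7  5.8] M [ 1.    0.29 -0.01] t 9.32 tilt [-0.  0.]
0.68 ty -0.05 tz -0.06
0.7 ty -0.07 tz -0.17
0.72 ty -0.09 tz -0.28
0.74 ty -0.12 tz -0.39
0.76 ty -0.15 tz -0.49
```

```bash
python3 -m creep '[{"tx":0,"ty":-0.02,"tz":-0.06,"wx":0,"wy":0,"wz":0,"gripper":1},{"tx":0,"ty":-0.03,"tz":-0.11,"wx":0,"wy":0,"wz":0,"gripper":1},{"tx":0,"ty":-0.05,"tz":-0.17,"wx":0,"wy":0,"wz":0,"gripper":1},{"tx":0,"ty":-0.06,"tz":-0.22,"wx":0,"wy":0,"wz":0,"gripper":1}]'
python3 -c "
from h import *
arc([.72,.74,.76,.78])"
```

```text
time: 9.65
tool_pos: [469.9, 18.9, 86.8]
tcp_rot: [0.893, 1.57, 2.179]
contact_force: [-0.9, 3.9, 2.8]
grip_width: 19.9
p [469.9  18.9  86.8] angle 0.705 r 55.2 F [-0.9  3.9  2.8] M [ 0.94  0.1  -0.02] t 9.65 tilt [-0.  0.]
0.72 ty -0.04 tz -0.08
0.74 ty -0.06 tz -0.18
0.76 ty -0.09 tz -0.29
0.78 ty -0.12 tz -0.39
```

```bash
python3 -m creep '[{"tx":0.02,"ty":-0.02,"tz":-0.06,"wx":0,"wy":0,"wz":0,"gripper":1},{"tx":0.03,"ty":-0.03,"tz":-0.12,"wx":0,"wy":0,"wz":0,"gripper":1},{"tx":0.03,"ty":-0.05,"tz":-0.18,"wx":0,"wy":0,"wz":0,"gripper":1},{"tx":0.03,"ty":-0.07,"tz":-0.24,"wx":0,"wy":0,"wz":0,"gripper":1}]'
python3 -c "
from h import *
arc([.76,.78,.8,.82])"
```

```text
time: 9.98
tool_pos: [470.0, 16.3, 86.3]
tcp_rot: [1.264, 1.57, 2.55]
contact_force: [0.0, 4.6, 2.5]
grip_width: 19.6
p [470.   16.3  86.3] angle 0.754 r 55.0 F [0.  4.6 2.5] M [ 1.02  0.07 -0.01] t 9.98 tilt [-0.  0.]
0.76 ty -0.01 tz -0.03
0.78 ty -0.04 tz -0.14
0.8 ty -0.08 tz -0.24
0.82 ty -0.11 tz -0.35
```

z fell 0.5 mm with no rise in force. Probing down here without any sideways motion.

```bash
python3 -m creep '[{"tx":0.03,"ty":0,"tz":0,"wx":0,"wy":0,"wz":0,"gripper":1},{"tx":0.05,"ty":0,"tz":0,"wx":0,"wy":0,"wz":0,"gripper":1},{"tx":0.05,"ty":0,"tz":0,"wx":0,"wy":0,"wz":0,"gripper":1}]'
```

```text
time: 10.23
tool_pos: [469.9, 16.2, 85.8]
tcp_rot: [1.634, 1.57, 2.92]
contact_force: [-0.3, 5.7, 2.0]
grip_width: 20.2
```

```bash
python3 -m creep '[{"tx":0.05,"ty":0,"tz":0,"wx":0,"wy":0,"wz":0,"gripper":1},{"tx":0.08,"ty":0,"tz":0,"wx":0,"wy":0,"wz":0,"gripper":1},{"tx":0.1,"ty":0,"tz":0,"wx":0,"wy":0,"wz":0,"gripper":1},{"tx":0.1,"ty":0,"tz":0,"wx":0,"wy":0,"wz":0,"gripper":1}]'
```

```text
time: 10.57
tool_pos: [469.9, 16.2, 84.8]
tcp_rot: [1.58, 1.57, 2.866]
contact_force: [-1.6, 4.5, 2.5]
grip_width: 19.9
```

```bash
python3 -m creep '[{"tx":0.06,"ty":0,"tz":0,"wx":0,"wy":0,"wz":0,"gripper":1},{"tx":0.12,"ty":0,"tz":0,"wx":0,"wy":0,"wz":0,"gripper":1},{"tx":0.18,"ty":0,"tz":0,"wx":0,"wy":0,"wz":0,"gripper":1},{"tx":0.2,"ty":0,"tz":0,"wx":0,"wy":0,"wz":0,"gripper":1},{"tx":0.2,"ty":0,"tz":0,"wx":0,"wy":0,"wz":0,"gripper":1}]'
python3 - <<'E'
from h import *
arc([.75])
s=capture("scene");crop(s,275,240,40,10,"i1.png")
E
```

```text
time: 10.98
tool_pos: [470.0, 16.3, 82.8]
tcp_rot: [1.416, 1.57, 2.702]
contact_force: [-1.8, 4.2, 2.3]
grip_width: 20.1
p [470.   16.3  82.8] angle 0.754 r 55.0 F [-1.8  4.2  2.3] M [ 0.97  0.31 -0.  ] t 10.98 tilt [-0.  0.]
0.75 ty 0.0 tz 0.02
```

View pics/i1.png

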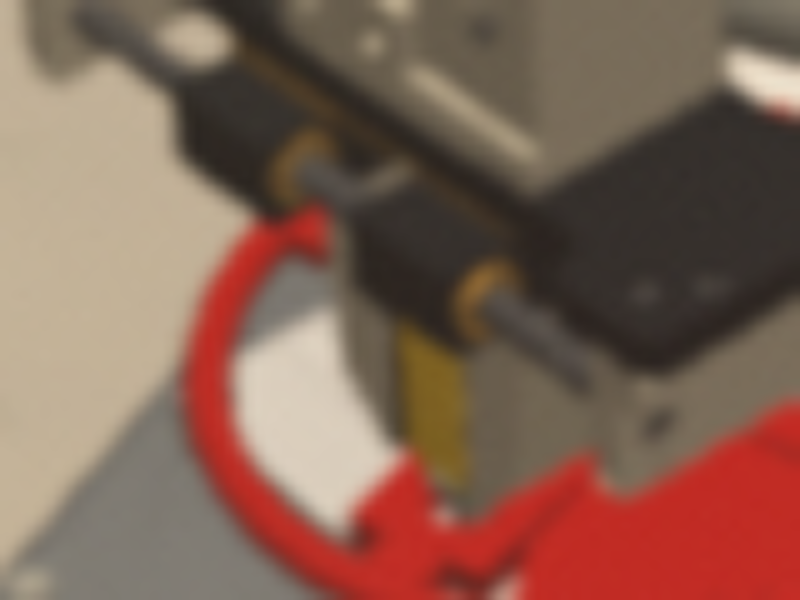

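Image i1: the pin is in the lug at about (440,480), with the collar still slightly above the wheel. It keeps sinking at about 2 N, so I'm still lowering.

```bash
python3 -m creep '[{"tx":0.1,"ty":0,"tz":0,"wx":0,"wy":0,"wz":0,"gripper":1},{"tx":0.2,"ty":0,"tz":0,"wx":0,"wy":0,"wz":0,"gripper":1},{"tx":0.3,"ty":0,"tz":0,"wx":0,"wy":0,"wz":0,"gripper":1},{"tx":0.4,"ty":0,"tz":0,"wx":0,"wy":0,"wz":0,"gripper":1},{"tx":0.5,"ty":0,"tz":0,"wx":0,"wy":0,"wz":0,"gripper":1},{"tx":0.6,"ty":0,"tz":0,"wx":0,"wy":0,"wz":0,"gripper":1},{"tx":0.6,"ty":0,"tz":0,"wx":0,"wy":0,"wz":0,"gripper":1}]'
```

```text
time: 11.62
tool_pos: [470.0, 16.3, 76.7]
tcp_rot: [1.525, 1.57, 2.811]
contact_force: [-1.5, 5.6, 0.4]
grip_width: 19.8
```

```bash
python3 -m creep '[{"tx":0.05,"ty":0,"tz":0,"wx":0,"wy":0,"wz":0,"gripper":1},{"tx":0.1,"ty":0,"tz":0,"wx":0,"wy":0,"wz":0,"gripper":1},{"tx":0.1,"ty":0,"tz":0,"wx":0,"wy":0,"wz":0,"gripper":1}]'
python3 -m creep '[{"tx":0.03,"ty":0,"tz":0,"wx":0,"wy":0,"wz":0,"gripper":1},{"tx":0.05,"ty":0,"tz":0,"wx":0,"wy":0,"wz":0,"gripper":1},{"tx":0.05,"ty":0,"tz":0,"wx":0,"wy":0,"wz":0,"gripper":1}]'
```

```text
time: 11.87
tool_pos: [470.0, 16.3, 75.8]
tcp_rot: [1.503, 1.57, 2.789]
contact_force: [-1.7, 4.6, 1.9]
grip_width: 20.0
time: 12.12
tool_pos: [470.0, 16.3, 75.3]
tcp_rot: [1.46, 1.57, 2.746]
contact_force: [-2.0, 4.8, 3.0]
grip_width: 19.5
```

```bash
python3 -m creep '[{"tx":0.03,"ty":0,"tz":0,"wx":0,"wy":0,"wz":0,"gripper":1},{"tx":0.04,"ty":0,"tz":0,"wx":0,"wy":0,"wz":0,"gripper":1},{"tx":0.04,"ty":0,"tz":0,"wx":0,"wy":0,"wz":0,"gripper":1}]'
python3 -m creep '[{"tx":0.03,"ty":0,"tz":0,"wx":0,"wy":0,"wz":0,"gripper":1},{"tx":0.04,"ty":0,"tz":0,"wx":0,"wy":0,"wz":0,"gripper":1},{"tx":0.04,"ty":0,"tz":0,"wx":0,"wy":0,"wz":0,"gripper":1}]'
```

```text
time: 12.37
tool_pos: [470.0, 16.2, 75.2]
tcp_rot: [1.493, 1.571, 2.78]
contact_force: [-2.5, 4.7, 4.9]
grip_width: 19.7
time: 12.62
tool_pos: [470.0, 16.2, 75.2]
tcp_rot: [-2.702, 1.571, -1.416]
contact_force: [-3.6, 5.1, 9.9]
grip_width: 19.9
```

The pin is home: TCP z stops at 75.2 (foot ≈48.9 mm) and the force rises to 10 N. Before opening I ease the spring load onto the locking hole.

```bash
python3 -m creep '[{"tx":-0.02,"ty":0,"tz":0.02,"wx":0,"wy":0,"wz":0,"gripper":1},{"tx":-0.02,"ty":0,"tz":0.05,"wx":0,"wy":0,"wz":0,"gripper":1},{"tx":-0.02,"ty":0,"tz":0.08,"wx":0,"wy":0,"wz":0,"gripper":1},{"tx":-0.02,"ty":0,"tz":0.08,"wx":0,"wy":0,"wz":0,"gripper":1}]'
python3 -m creep '[{"tx":0,"ty":0,"tz":0.02,"wx":0,"wy":0,"wz":0,"gripper":1},{"tx":0,"ty":0,"tz":0.05,"wx":0,"wy":0,"wz":0,"gripper":1},{"tx":0,"ty":0,"tz":0.05,"wx":0,"wy":0,"wz":0,"gripper":1}]'
```

```text
time: 12.95
tool_pos: [470.0, 16.8, 75.2]
tcp_rot: [2.4, 1.57, -2.597]
contact_force: [-3.1, 4.8, 8.7]
grip_width: 20.0
time: 13.2
tool_pos: [470.1, 16.9, 75.2]
tcp_rot: [2.714, 1.57, -2.282]
contact_force: [-3.7, 0.8, 8.0]
grip_width: 19.9
```

The side load has moved to the plate (Fy≈0.8 N). Release.

```bash
python3 -m creep '[{"tx":-0.03,"ty":0.02,"tz":0,"wx":0,"wy":0,"wz":0,"gripper":1},{"tx":-0.03,"ty":0.02,"tz":0,"wx":0,"wy":0,"wz":0,"gripper":1},{"tx":-0.03,"ty":0.02,"tz":0,"wx":0,"wy":0,"wz":0,"gripper":0.5},{"tx":-0.03,"ty":0.02,"tz":0,"wx":0,"wy":0,"wz":0,"gripper":0.4},{"tx":-0.03,"ty":0.02,"tz":0,"wx":0,"wy":0,"wz":0,"gripper":0.1},{"tx":-0.03,"ty":0.02,"tz":0,"wx":0,"wy":0,"wz":0,"gripper":0.1},{"tx":-0.03,"ty":0.02,"tz":0,"wx":0,"wy":0,"wz":0,"gripper":0.1},{"tx":-0.03,"ty":0.02,"tz":0,"wx":0,"wy":0,"wz":0,"gripper":0.1}]'; python3 -c "
from h import *
arc([])"
```

```text
time: 13.87
tool_pos: [470.4, 17.4, 75.1]
tcp_rot: [-1.445, 1.571, -0.159]
contact_force: [0.1, -0.8, -0.7]
grip_width: 40.9
p [470.4  17.4  75.1] angle 0.732 r 54.6 F [ 0.1 -0.8 -0.7] M [ 0.02 -0.04 -0.01] t 13.87 tilt [ 0. -0.]
```

Released, no contact force. Raising straight up.

```bash
python3 -m creep '[{"tx":-0.5,"ty":0,"tz":0,"wx":0,"wy":0,"wz":0,"gripper":0.1},{"tx":-1.5,"ty":0,"tz":0,"wx":0,"wy":0,"wz":0,"gripper":0.1},{"tx":-3,"ty":0,"tz":0,"wx":0,"wy":0,"wz":0,"gripper":0.1},{"tx":-5,"ty":0,"tz":0,"wx":0,"wy":0,"wz":0,"gripper":0.1},{"tx":-7,"ty":0,"tz":0,"wx":0,"wy":0,"wz":0,"gripper":0.1},{"tx":-9,"ty":0,"tz":0,"wx":0,"wy":0,"wz":0,"gripper":0.1},{"tx":-11,"ty":0,"tz":0,"wx":0,"wy":0,"wz":0,"gripper":0.1},{"tx":-12,"ty":0,"tz":0,"wx":0,"wy":0,"wz":0,"gripper":0.1}]'
python3 -m creep '[{"tx":0,"ty":0.5,"tz":4,"wx":0,"wy":0,"wz":0,"gripper":0.1},{"tx":0,"ty":1,"tz":8,"wx":0,"wy":0,"wz":0,"gripper":0.1},{"tx":0,"ty":1.5,"tz":12,"wx":0,"wy":0,"wz":0,"gripper":0.1},{"tx":0,"ty":2,"tz":16,"wx":0,"wy":0,"wz":0,"gripper":0.1},{"tx":0,"ty":2,"tz":20,"wx":0,"wy":0,"wz":0,"gripper":0.1},{"tx":0,"ty":2,"tz":23,"wx":0,"wy":0,"wz":0,"gripper":0.1},{"tx":0,"ty":2,"tz":24,"wx":0,"wy":0,"wz":0,"gripper":0.1},{"tx":0,"ty":2,"tz":24,"wx":0,"wy":0,"wz":0,"gripper":0.1}]'
python3 - <<'E'
from h import *
s=capture("scene");c=capture("top")
crop(s,285,245,50,8,"j1.png");cv2.imwrite("pics/j2.png",c["frame"][:,:,::-1]);crop(c,300,260,50,8,"j3.png")
E
```

```text
time: 14.53
tool_pos: [471.2, 17.4, 197.9]
tcp_rot: [-1.406, 1.567, -0.12]
contact_force: [1.3, 0.2, -0.3]
grip_width: 41.4
time: 15.2
tool_pos: [518.5, 255.5, 194.9]
tcp_rot: [0.088, 1.57, 1.377]
contact_force: [0.4, -0.7, -1.0]
grip_width: 41.6
```

View pics/j1.png

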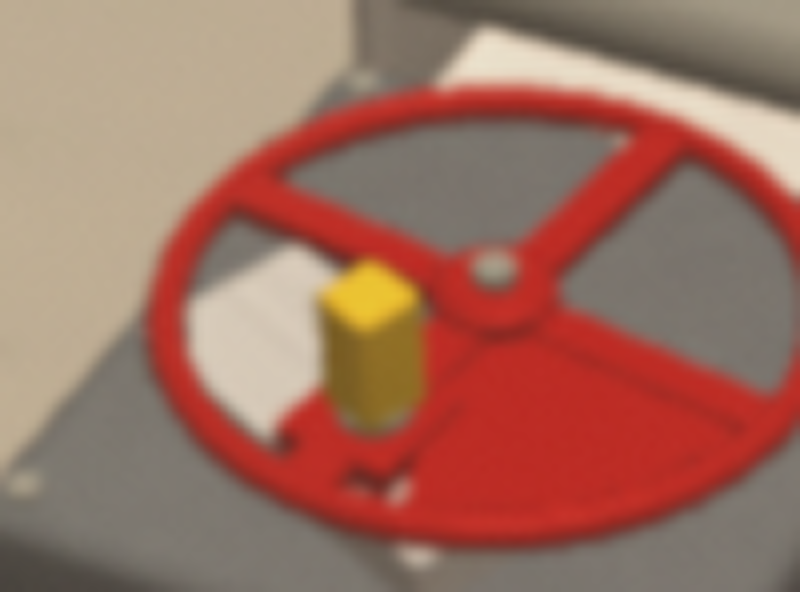

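View pics/j3.png

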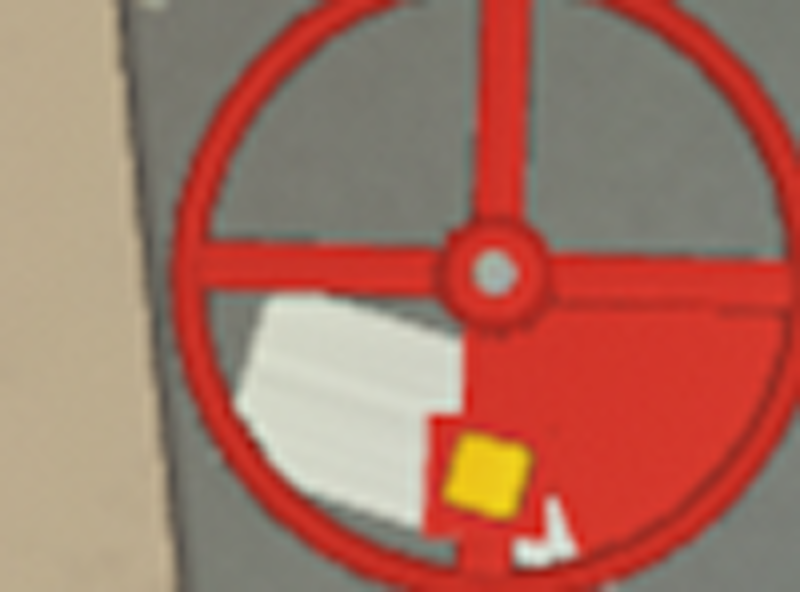

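View pics/j2.png

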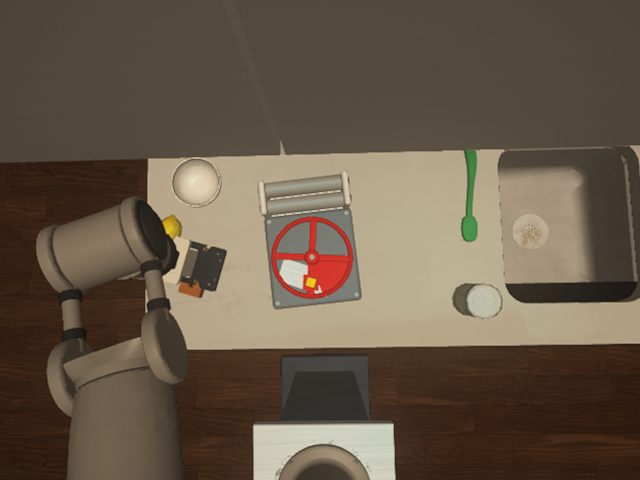

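Pin upright and released, wheel turned about 45° and holding, other items unmoved. One check: the head-top height from both views (it should be 111 mm).

```bash
python3 - <<'E'
from h import *
s=capture("scene");c=capture("top")
a=(250+488.5/8-.5,223+475.5/8-.5);b=(235+370/8-.5,208+296/8-.5)
for z in(111,123): print(z,onplane(c,*a,z)[:2],onplane(s,*b,z)[:2])
M=np.c_[ray(c,*a),-ray(s,*b)];t=np.linalg.lstsq(M,np.array(s["xyz"])-c["xyz"],rcond=None)[0]
P=c["xyz"]+ray(c,*a)*t[0];Q=s["xyz"]+ray(s,*b)*t[1];print(P,Q,"depth",pt(c,*a),pt(s,*b))
q=P[:2]-HUB;print(np.hypot(*q),np.arctan2(q[1],q[0])%(2*np.pi)-T0)
o=get_obs();print(o["contact_force"],o["time"],np.abs(o["dq"]).max())
E
```

```text
111 [469.98305455  16.66001809] [470.57082801  16.53333053]
123 [470.00808175  16.24193862] [459.01398976   8.49324984]
[469.98384255  16.64685443 111.37783236] [470.21943395  16.28886604 111.36486871] depth [469.98386784  16.64643192 111.38995951] [471.15569939  16.94022496 110.39270098]
55.0378991142554 0.7468172271604248
[-0.51233544  0.29026248  0.18794768] 15.4 0.008452962200966745
```

Head top is at 111.4 mm (home is 111.0), radius 55.0 mm and angle about 0.75 rad. The robot is clear and still, so I'm handing in.

```bash
python3 -c "
from plant import *
print(close_job())"
```

```text
the job is handed in; nothing more can be done
None
```

The wheel is locked and the job is handed in. I put the pin from its rest into the wheel's hole and turned the wheel anticlockwise. Feeling with about 2–6 N, I found the locking hole at about 0.75 rad. I pressed the pin home with at most about 10 N, eased the spring load onto the plate, let go and moved clear. It took 15.4 s of the 72 s.

Last checks:
- **Pin:** its head top is at 111.4 mm from both views (fully home is 111.0 mm). It stands upright, 55.0 mm from the wheel's axis, and pin and wheel were still in place when I looked after letting go.
- **Wheel:** it held at about 0.75 rad, judged from the pin's position.
- **Surroundings:** the wrist force was near zero with the gripper clear. The bowl, brush and tin look unmoved in the top picture. The arm partly hides the lemon there, and I did not measure any of the four again.

None of these checks failed. The one disagreement came earlier: my first reading of the hole in the scene view was about 5 mm off the top view. I trusted the top view, and the pin went in without contact force.

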